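# Stack three steel tubes on the stand and chock both layers

### The job

Store the three loose steel tubes on the grey stand: one already lies there, so lay a second one beside it on the bearers, push the sliding chock up until those two lie tight between the cheeks, then lay the third in the groove on top of them and tip the hinged keeper over so that it rests on it. The tubes should lie straight and about centred across the stand, set down rather than dropped, and the other things on the bench stay where they are.

Things in the scene. Friction and masses are not known exactly. Their poses are not given: they have to be found in the camera images.
- stand: grey steel tube stand, fixed, 225 x 118 mm. x points from the sliding chock to the fixed cheeks (away from the robot), y along tubes lying on it; origin on the bench below the foot of the fixed cheeks' faces. Two bearers along x at y = -42 and +42 mm, 20 mm wide, flat tops 45 mm up; open between them but for cross ties 16 mm high at x = -135 and 45 mm
- bed (a point): point on the stand under the groove, level with the bearers' tops, at stand x = -21.5 mm. The fixed wooden cheeks' faces meet the bearers at stand x = 0 and lean 20 degrees off upright, away from the bed, 36 mm high. Two tubes held tight have their axes at stand x = -9.5 and -36.5 mm, 58.5 mm above the bench; the third, in the groove, at x = -23 mm, 82 mm above the bench
- chock (a joint): travel (m) of the sliding chock along the stand's +x: 0 parked back, about 0.074 when it holds two tubes tight. Its two wooden cheeks on the bearers lean away from the bed like the fixed ones and meet the bearers at stand x = -0.120 + travel. It slides stiffly (4 N friction), stays where it is left, and rolls tubes ahead of it. End stop 0.085
- chock_tab (a point): on the sliding chock: middle of the back face (away from the bed) of its upright steel push tab, 85 mm above the bench. The tab is 6 mm thick, 50 mm wide along y, its top 103 mm above the bench; it stands on a cross bar whose top is 61 mm above the bench and which reaches 4 mm farther back
- keeper (a joint): angle (rad) of the hinged keeper, a U-shaped bow of 8 mm steel rod: 0 = open, leaning 25 degrees back past upright, where its weight holds it. Grows as the bow tips towards the sliding chock; upright at 0.44, then falls by itself; about 1.7 resting on the upper tube, 2.15 if that is missing. Hinge axis along the stand's y at stand x = 33 mm, 83 mm above the bench
- keeper_bar (a point): middle of the bow's cross bar (8 mm rod along the stand's y, 60 mm long), 74 mm from the hinge axis; while open at stand x = 64 mm, 150 mm above the bench, with free space behind it
- tube_a_mid (a point): steel tube, plain grey, 27 mm outside diameter, 150 mm long, 0.3 kg; the point is its centre (13.5 mm above what it lies on), y runs along the tube, which is free to roll. This one already lies loose across the bearers of the stand, near the fixed cheeks
- tube_b_mid (a point): steel tube, plain grey, 27 mm outside diameter, 150 mm long, 0.3 kg; the point is its centre (13.5 mm above what it lies on), y runs along the tube, which is free to roll. One of two that lie on the bench to the right of the grinder, in one of three rows, the other rows holding the other tube and the black screwdriver
- tube_c_mid (a point): steel tube, plain grey, 27 mm outside diameter, 150 mm long, 0.3 kg; the point is its centre (13.5 mm above what it lies on), y runs along the tube, which is free to roll. The other of the two right of the grinder. Between them and the stand the fixed bench grinder is in the way, 0.30 m tall, and behind it a lamp whose head reaches 0.41 m
- black_screwdriver: bystander: black-handled screwdriver, 175 mm long, 29 mm high, lying in one of the three rows with the tubes, y along it; origin under its centre
- wooden_block: bystander: wooden offcut 45 x 92 x 36 mm, behind the stand; origin under its centre
- bare_piston: bystander: bare piston, 68 mm across, 58 mm high, behind the stand; origin under its centre
- hex_bolt: bystander: hexagon bolt 75 mm long, 27 mm wide, in front of the stand at the bench's front edge; origin under its centre
- bearing: bystander: ball bearing, 52 mm across, 15 mm high, at the bench's front edge; origin under its centre
- spark_plug: bystander: spark plug 77 mm long, 24 mm wide, at the bench's front edge; origin under its centre
- big_nut: bystander: hexagon nut, 34 mm across, 16 mm high, behind the rows of tubes; origin under its centre
- compound_block: bystander: green bar of polishing compound 48 x 102 x 35 mm, right of the tubes; origin under its centre

How it is judged:
By the outcome, as a careful person would: the job done as asked, in the order asked, and still so for the second after the job is handed in, with the robot touching nothing.
It also fails if it takes over 72 s, if anything falls off the work surface, if the arm or the gripper's body presses on something with over 40 N, if the wrist force passes 120 N, or if a joint passes its speed limit or range.

### The arm

A 6-joint arm with a two-finger parallel gripper is mounted at the origin on a cart in front of the work surface, level with it; the furniture and walls round the work are solid. World frame = base frame: x ahead of the robot, y to its left, z up, the work surface at z = 0. Lengths are in m, angles in degrees, forces in N, time in s.
With the tool pointing down it reaches from about 0.25 to 0.725 m from the base axis. Payload 9.7 kg.
Tool frame: the origin (TCP) lies at the very end of the fingers, on their centre line; the grasp point (between the pads) lies 19 mm behind it (bot.grip_point_offset is the distance from the TCP to the grasp point, in m); y points along the fingers, x is the direction in which the jaws open and shut, and the axes are right-handed (so a half turn about y gives the same grasp; the last joint's range is limited). The gripper opens to 85 mm and grips with 20 to 120 N. Pads are 22 mm wide; open, the fingers measure 114 mm over their backs; the gripper's body (76 mm by 85 mm) begins 54 mm behind the grasp point. The pads swing forward as they close: fully open they stand 13 mm farther back than shut.
Start: joints at [-64.229, 4.979, 10.078, 95.1, 0, 90], TCP at [0.239, -0.495, 0.231] pointing down, gripper open.
Joint ranges: [-179.16, 179.16], [-48.56, 103.87], [-65.8, 70.77], [-126.05, 130.52], [-82.76, 87.17], [-180, 180]. Speed limits (degrees/s): [127.2, 127.2, 147.25, 180, 180, 180].

### API

Orientations are given as [roll, pitch, yaw] about the fixed x, y, z axes, in that order (R = Rz(yaw) Ry(pitch) Rx(roll)).
In Python, from workcell import bot gives the robot as it stands.
- The arm moves only by the shell command python3 -m inch 'ROWS' [FORCE]. ROWS is JSON, a list of rows, each a list of 3 entries, a list of its own where there are three numbers: the shift along the tool's x, y, z in mm, then the turn, a rotation vector about the tool's x, y, z in rad, then the finger opening in mm, from 0 to 85.4. In form: [[[x, y, z], [ax, ay, az], grip], ...]. A call has 1 to 20 rows; each row is the pose to reach, as a shift and turn from the pose measured when the call began, along the tool's axes at that moment; what a row does not reach only later rows make up. A row lasts 1/10 s, in which the tool goes at most 50 mm and 8.59 degrees, less where a joint would pass 70% of its speed; a pose out of reach is approached as far as the arm can. A call with a gripper value outside its range is refused whole. The fingers move at their own pace and stop on an object; FORCE is the grip in N (left out, the last holds). Time passes only in rows, so rows that repeat a pose let the fingers close. It gives the time, the measured TCP pose, the force and the opening at its end, in the units of the state.
- bot.get_obs(): the state, without advancing time (a new reading comes with each control period).
- bot.camera(name): name is "scene" or "top" or "wrist"; returns a dict with "frame" (480x640x3 uint8, red, green, blue), "mtx" (3x3 intrinsics, pixels), "origin" and "orientation" of the camera in the world. Camera axes: x right, y down, z forward; pixel columns grow to the right and rows downward; lengths in m; the calibration is good to about 2 mm. A picture is of the moment at which its call begins. There is no depth.
- bot.job_done(): hands the job in, once; it reports no verdict.
Trained networks look in a picture, given as the dict that the camera call returned (one of the last four; its "shot" number tells which), for a name from the list of things; names that differ only in an ending like _2 or _b are one class to them, and where a whole thing is asked for, a point or a joint stands for the part that bears it (a point fixed in the world has none). Each returns a list of dicts, best first, with "confidence" (0 to 1); they miss things now and then, are a little off and sometimes report something else, mostly with a low value. They report only what shows in the picture. A call takes as long as a camera call.
- bot.search_frame(picture, name): "box" ([left, top, right, bottom] in pixels, round what is visible of it).
- bot.cut_out(picture, name): "region" (480x640 bool, what is visible of it) and "box" ([left, top, right, bottom] in pixels, round what is visible of it).
The state is a dict: "time": time; "q": joint angles; "qd": joint speeds; "joint_efforts": joint torques, N m; "ee_pos": TCP position; "tcp_rot": TCP orientation; "wrist_force": force on the tool from outside, world axes, zero at the start; "torque": the same for the moment, N m; "opening": finger opening in m.
Only numpy, scipy, OpenCV 4.12 (cv2) and the standard library are available. Lean on these libraries where they do the work, as an engineer would, in place of code of your own. Each camera call takes 0.05 s, during which the arm holds its last target. There are 200 camera calls.

## Working session

There is one attempt and no reset: what is moved stays moved. The work goes in short steps, Python scripts to look and compute and a shell command to move; the robot and the scene stay as the last step left them, time stands still between calls to the robot, and variables do not carry over. Pictures are saved under pics/ and viewed, about 8 in all and at most 12, crops included, and the job is handed in when it is done.

```bash
mkdir -p pics; ls
python3 - <<'E'
from workcell import bot
import cv2,numpy as np,pickle
o=bot.get_obs();print(o)
for n in("scene","top"):
    p=bot.camera(n);cv2.imwrite(f"pics/{n}0.png",p["frame"][:,:,::-1])
    print(n,p["mtx"],p["origin"],p["orientation"])
    for k in("stand","tube_a_mid","chock_tab","keeper_bar","black_screwdriver"):
        print(k,[(np.round(d["box"]),round(d["confidence"],2)) for d in bot.search_frame(p,k)][:4])
E
```

```text
pics
{'time': 0.0, 'q': array([-6.42280946e+01,  5.01076826e+00,  1.00345802e+01,  9.50997880e+01,
       -3.30624670e-03,  9.00010830e+01]), 'qd': array([-0.01432375, -0.00502011, -0.01187825,  0.01985261,  0.01649285,
        0.07467168]), 'joint_efforts': array([ 2.71482182e-03, -5.20384204e+01,  4.64804971e+01,  1.64380803e-02,
        2.21032997e-04,  3.57215612e-06]), 'ee_pos': array([ 0.23901912, -0.49509197,  0.23058739]), 'tcp_rot': array([-9.00033077e+01,  7.59759575e-02, -6.42291776e+01]), 'wrist_force': array([-0.32504674,  0.36863375, -0.18648545]), 'torque': array([-0.00499784, -0.03779088,  0.00985028]), 'opening': 0.08528663591112436}
scene [[476.96228742   0.         321.57964063]
 [  0.         476.96228742 235.6544536 ]
 [  0.           0.           1.        ]] [-0.18533469  0.50039689  0.91489883] [-130.94366857    0.76503366 -129.35150886]
stand [(array([168., 262., 271., 376.]), 0.85), (array([388., 246., 395., 255.]), 0.62)]
tube_a_mid [(array([176., 296., 235., 343.]), 0.94), (array([465., 212., 483., 238.]), 0.7)]
chock_tab [(array([220., 323., 266., 367.]), 0.69)]
keeper_bar [(array([167., 262., 211., 308.]), 0.65), (array([461., 241., 472., 255.]), 0.35)]
black_screwdriver []
top [[511.3580086    0.         327.0598707 ]
 [  0.         511.3580086  249.32401601]
 [  0.           0.           1.        ]] [ 0.34620799 -0.09699992  1.38767865] [-172.04944974    0.52585201  -90.18561664]
stand [(array([175., 208., 233., 302.]), 0.69)]
tube_a_mid [(array([162., 244., 219., 257.]), 0.56)]
chock_tab [(array([177., 282., 223., 300.]), 0.54), (array([391., 273., 446., 288.]), 0.27)]
keeper_bar [(array([176., 210., 203., 230.]), 0.62), (array([202., 318., 228., 336.]), 0.44)]
black_screwdriver [(array([390., 298., 436., 314.]), 0.58)]
```

View pics/top0.png

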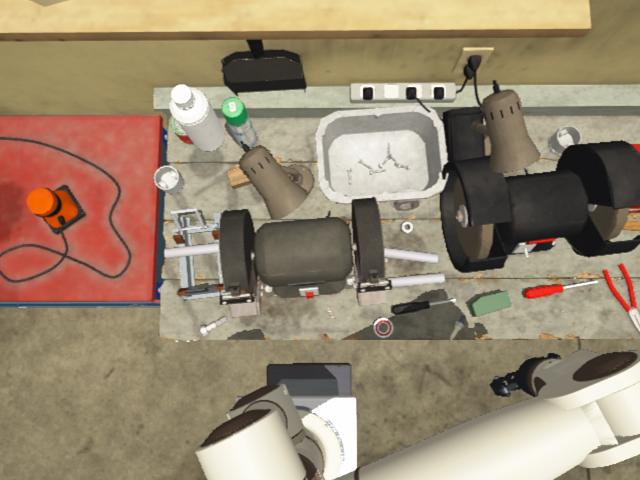

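View pics/scene0.png

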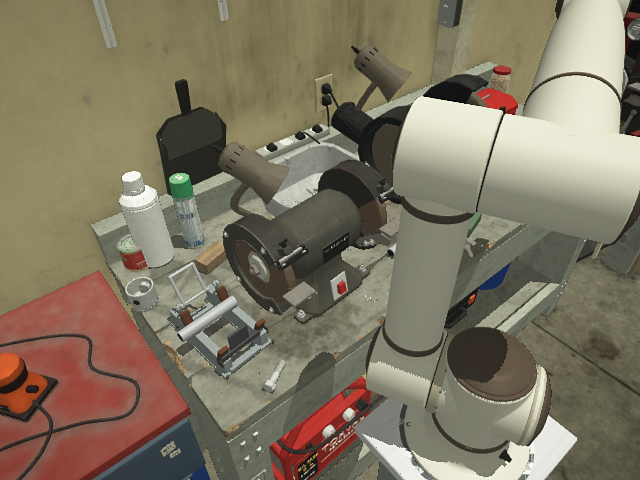

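```bash
cat > h.py <<'E'
from workcell import bot
import cv2,numpy as np
from scipy.spatial.transform import Rotation as Rot
def E(a): return Rot.from_euler('xyz',a,degrees=True)
def ray(p,uv):
    uv=np.atleast_2d(uv).astype(float); d=np.c_[uv,np.ones(len(uv))]@np.linalg.inv(p["mtx"]).T
    return E(p["orientation"]).apply(d)
def onz(p,uv,z):
    d=ray(p,uv);o=np.array(p["origin"]);return o+d*((z-o[2])/d[:,2])[:,None]
def proj(p,X):
    c=E(p["orientation"]).inv().apply(np.atleast_2d(X)-p["origin"])@p["mtx"].T
    return c[:,:2]/c[:,2:]
def shot(n,f=None):
    p=bot.camera(n)
    if f: cv2.imwrite(f"pics/{f}.png",p["frame"][:,:,::-1])
    return p
def segs(p,name,z):
    "centre, extents, yaw of axis at height z from cut-outs"
    out=[]
    for d in bot.cut_out(p,name):
        v,u=np.nonzero(d["region"])
        if len(u)<30: continue
        P=onz(p,np.c_[u,v],z)[:,:2].astype(np.float32)
        (c,s,a)=cv2.minAreaRect(P); b=cv2.boxPoints((c,s,a))
        e=b[1]-b[0] if np.hypot(*(b[1]-b[0]))>np.hypot(*(b[2]-b[1])) else b[2]-b[1]
        e=e if e[1]>0 else -e
        out.append((round(d["confidence"],2),np.round(c,4),np.round(sorted(s),4),round(np.degrees(np.arctan2(-e[0],e[1])),1),np.round(d["box"])))
    return out
def goto(pos,yaw,grip=False):
    "shift (mm) and rotvec in tool axes to reach TCP pos, tool down with yaw"
    o=bot.get_obs();R=E(o["tcp_rot"]);T=E([-90,0,yaw])
    s=R.inv().apply(np.array(pos)-o["ee_pos"])*1000
    print("shift",np.round(s,1),"turn",np.round((R.inv()*T).as_rotvec(),3),"now",np.round(o["ee_pos"],4),np.round(o["tcp_rot"],2),"open",round(o["opening"],4),"t",o["time"],"F",np.round(o["wrist_force"],1))
E
python3 - <<'E'
from h import *
for n in("top","scene","wrist"):
    p=shot(n,n+"1")
    print(n,p["origin"],p["orientation"])
    for k,z in(("tube_b_mid",.0135),("black_screwdriver",.014),("stand",.045),("chock_tab",.1),("keeper_bar",.15)):
        for s in segs(p,k,z): print(k,*s)
    if n=="top":print("tube a",segs(p,"tube_a_mid",.0585))
E
```

```text
top [ 0.34620799 -0.09699992  1.38767865] [-172.04944974    0.52585201  -90.18561664]
tube_b_mid 0.63 [ 0.4557 -0.3295] [0.0279 0.1402] 3.8 [392. 272. 441. 288.]
tube_b_mid 0.2 [0.335  0.2176] [0.0275 0.0777] 26.5 [202. 318. 227. 336.]
black_screwdriver 0.68 [ 0.3872 -0.3402] [0.0264 0.1684] 10.0 [390. 300. 455. 314.]
black_screwdriver 0.42 [0.7358 0.3527] [0.0682 0.0919] -44.6 [153. 165. 187. 196.]
stand 0.75 [0.5276 0.2533] [0.1386 0.2478] -82.9 [169. 213. 231. 301.]
stand 0.48 [0.6164 0.2862] [0.0578 0.0845] 8.0 [171. 209. 204. 230.]
chock_tab 0.61 [0.4244 0.2333] [0.0194 0.1147] 6.0 [178. 283. 222. 300.]
keeper_bar 0.66 [0.6965 0.3075] [0.0614 0.0811] -44.6 [154. 166. 187. 196.]
keeper_bar 0.6 [0.5968 0.256 ] [0.0497 0.0815] 2.4 [172. 209. 206. 229.]
tube a [(0.91, array([0.5303, 0.272 ]), array([0.0268, 0.1434]), np.float32(6.3), array([163., 244., 218., 259.]))]
scene [-0.18533469  0.50039689  0.91489883] [-130.94366857    0.76503366 -129.35150886]
tube_b_mid 0.5 [ 0.4538 -0.2569] [0.021  0.0477] 38.6 [391. 246. 399. 254.]
stand 0.6 [0.5593 0.2566] [0.1561 0.3484] -83.4 [166. 262. 271. 375.]
chock_tab 0.56 [0.4052 0.2541] [0.0473 0.1382] 10.3 [218. 321. 269. 371.]
keeper_bar 0.88 [0.5732 0.2746] [0.0651 0.1151] 81.7 [169. 262. 208. 306.]
keeper_bar 0.65 [0.4684 0.2844] [0.1392 0.3096] -84.1 [167. 262. 272. 375.]
wrist [ 0.31083318 -0.45858775  0.37425888] [ 1.61737941e+02  2.61201975e-02 -6.42814727e+01]
black_screwdriver 0.8 [ 0.3941 -0.3833] [0.0112 0.0895] 14.6 [239.   0. 337.  22.]
```

View pics/wrist1.png

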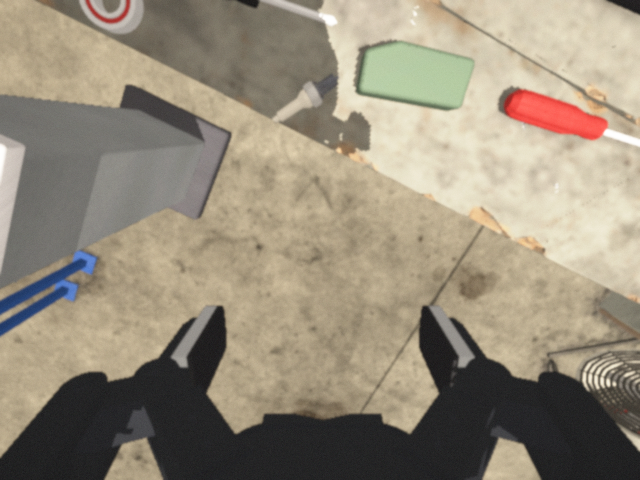

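Run:
```python
from h import *
goto([.45,-.34,.25],4)
```

```text
shift [-48.1 -18.7 257.4] turn [-0.    -1.191 -0.   ] now [ 0.2391 -0.4953  0.2313] [-90.     0.   -64.23] open 0.0854 t 1.55 F [ 0.  -0.1 -0.1]
```

```bash
python3 -m inch '[[[-48,-19,257],[0,-1.19,0],50],[[-48,-19,257],[0,-1.19,0],50],[[-48,-19,257],[0,-1.19,0],50],[[-48,-19,257],[0,-1.19,0],50],[[-48,-19,257],[0,-1.19,0],50],[[-48,-19,257],[0,-1.19,0],50],[[-48,-19,257],[0,-1.19,0],50],[[-48,-19,257],[0,-1.19,0],50],[[-48,-19,257],[0,-1.19,0],50],[[-48,-19,257],[0,-1.19,0],50]]'
python3 - <<'E'
from h import *
p=shot("wrist","wrist2");print(p["origin"],p["orientation"])
for k,z in(("tube_b_mid",.0135),("black_screwdriver",.014)):
    for s in segs(p,k,z): print(k,*s)
goto([.45,-.34,.25],4)
E
```

```text
time: 2.55
ee_pos: [0.4497, -0.3404, 0.2503]
tcp_rot: [-90.0, 0.0, 3.7]
wrist_force: [1.2, 0.0, 0.2]
opening: 0.0501
[ 0.44371239 -0.25835935  0.39325172] [1.61767443e+02 1.73695704e-02 3.65649213e+00]
tube_b_mid 0.94 [ 0.4567 -0.3218] [0.0281 0.1552] 6.1 [318. 118. 347. 260.]
black_screwdriver 0.59 [ 0.3915 -0.339 ] [0.0256 0.171 ] 11.6 [251. 124. 284. 271.]
shift [0.5 0.3 0.5] turn [ 0.    -0.004  0.   ] now [ 0.4496 -0.3405  0.2503] [-90.    -0.     3.79] open 0.05 t 2.7 F [-0.9 -0.2 -0.8]
```

View pics/wrist2.png

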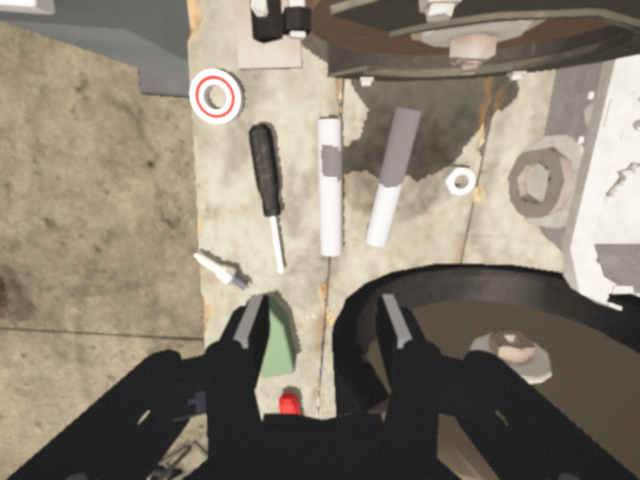

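```bash
cat > /tmp/a.py <<'E'
from h import *
p=shot("wrist");t=shot("top")
print("C ends",onz(p,[[406.5,109],[377,246],[329.5,118.5],[331.5,256]],.0135))
for z in (0.05,.1,.15,.2,.25,.3,.35):
    print(z,"big wheel",onz(t,[[442,215]],z)[0][:2].round(3),onz(p,[[460,265],[336,300]],z)[:,:2].round(3).tolist(),"grinder",onz(t,[[384,250]],z)[0][:2].round(3),onz(p,[[400,77],[470,68]],z)[:,:2].round(3).tolist())
E
python3 /tmp/a.py
```

```text
C ends [[ 0.53043299 -0.23050714  0.0135    ]
 [ 0.51713102 -0.3841439   0.0135    ]
 [ 0.45022651 -0.24515446  0.0135    ]
 [ 0.4638324  -0.40040888  0.0135    ]]
0.05 big wheel [ 0.624 -0.391] [[0.604, -0.388], [0.471, -0.44]] grinder [ 0.531 -0.236] [[0.512, -0.206], [0.575, -0.195]]
0.1 big wheel [ 0.614 -0.38 ] [[0.58, -0.369], [0.467, -0.413]] grinder [ 0.524 -0.23 ] [[0.502, -0.214], [0.556, -0.204]]
0.15 big wheel [ 0.603 -0.369] [[0.557, -0.35], [0.463, -0.387]] grinder [ 0.517 -0.225] [[0.492, -0.221], [0.537, -0.213]]
0.2 big wheel [ 0.593 -0.358] [[0.534, -0.331], [0.459, -0.361]] grinder [ 0.51 -0.22] [[0.482, -0.229], [0.518, -0.222]]
0.25 big wheel [ 0.582 -0.347] [[0.51, -0.313], [0.455, -0.334]] grinder [ 0.503 -0.215] [[0.472, -0.237], [0.498, -0.232]]
0.3 big wheel [ 0.572 -0.336] [[0.487, -0.294], [0.451, -0.308]] grinder [ 0.496 -0.21 ] [[0.462, -0.244], [0.479, -0.241]]
0.35 big wheel [ 0.562 -0.325] [[0.464, -0.275], [0.447, -0.281]] grinder [ 0.489 -0.204] [[0.452, -0.252], [0.46, -0.25]]
```

Run:
```python
from h import *
goto([.457,-.322,.05],5); goto([.457,-.322,.004],5)
```

```text
shift [  8.6 200.3  17.9] turn [ 0.   -0.02  0.  ] now [ 0.4496 -0.3404  0.2503] [-90.    -0.     3.85] open 0.0501 t 2.8 F [ 0.2 -0.1 -0.2]
shift [  8.6 246.3  17.9] turn [ 0.   -0.02  0.  ] now [ 0.4496 -0.3404  0.2503] [-90.    -0.     3.85] open 0.0501 t 2.8 F [ 0.2 -0.1 -0.2]
```

```bash
python3 -m inch '[[[8.6,40,18],[0,-0.02,0],50],[[8.6,80,18],[0,-0.02,0],50],[[8.6,120,18],[0,-0.02,0],50],[[8.6,150,18],[0,-0.02,0],50],[[8.6,180,18],[0,-0.02,0],50],[[8.6,200,18],[0,-0.02,0],50],[[8.6,200,18],[0,-0.02,0],50]]'
python3 - <<'E'
from h import *
p=shot("wrist","w3")
for s in segs(p,"tube_b_mid",.0135): print(*s)
goto([.457,-.322,.004],5)
E
```

```text
time: 3.5
ee_pos: [0.4553, -0.3209, 0.0473]
tcp_rot: [-89.8, 0.2, 4.9]
wrist_force: [0.2, -0.9, -0.4]
opening: 0.0501
0.62 [ 0.4569 -0.3258] [0.0272 0.1626] 5.6 [298. 144. 354. 405.]
shift [ 0.1 46.9  0. ] turn [-0.    -0.001  0.   ] now [ 0.4569 -0.322   0.0509] [-90.    -0.     4.96] open 0.0503 t 3.6 F [-0.2  0.4  0.5]
```

View pics/w3.png

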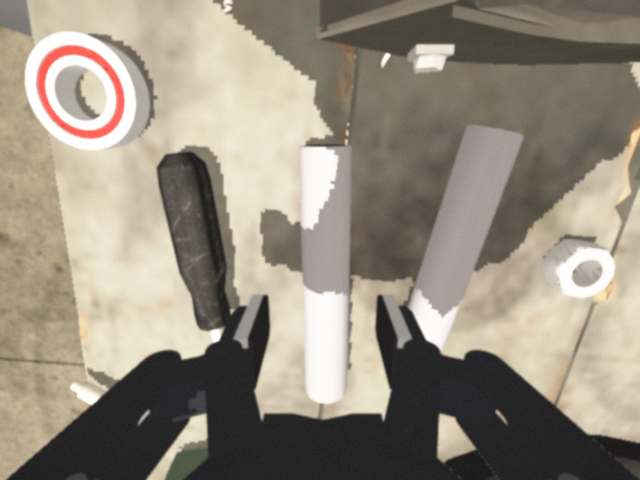

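```bash
python3 -m inch '[[[0,25,0],[0,0,0],50],[[0,40,0],[0,0,0],50],[[0,47,0],[0,0,0],50],[[0,47,0],[0,0,0],50],[[0,47,0],[0,0,0],22],[[0,47,0],[0,0,0],22],[[0,47,0],[0,0,0],22],[[0,47,0],[0,0,0],22],[[0,47,0],[0,0,0],22]]' 40
python3 - <<'E'
from h import *
goto([.457,-.322,.43],5); goto([.457,-.10,.43],5)
E
```

```text
time: 4.5
ee_pos: [0.4575, -0.3224, 0.0051]
tcp_rot: [-90.1, -0.1, 5.0]
wrist_force: [-1.2, 1.0, 6.5]
opening: 0.0256
shift [ 1.000e-01 -4.249e+02 -1.000e-01] turn [ 0.001 -0.001  0.001] now [ 0.4575 -0.3224  0.0051] [-9.007e+01 -8.000e-02  4.960e+00] open 0.0256 t 4.5 F [-1.2  1.   6.5]
shift [  19.3 -425.1  221.1] turn [ 0.001 -0.001  0.001] now [ 0.4575 -0.3224  0.0051] [-9.007e+01 -8.000e-02  4.960e+00] open 0.0256 t 4.5 F [-1.2  1.   6.5]
```

```bash
python3 -m inch '[[[0,-10,0],[0,0,0],22],[[0,-40,0],[0,0,0],22],[[0,-90,0],[0,0,0],22],[[0,-140,0],[0,0,0],22],[[-10,-190,0],[0,0,0],22],[[-25,-235,0],[0,0,0],22],[[-40,-280,0],[0,0,0],22],[[-50,-325,0],[0,0,0],22],[[-60,-365,0],[0,0,0],22],[[-60,-365,20],[0,0,0],22],[[-60,-365,60],[0,0,0],22],[[-55,-365,105],[0,0,0],22],[[-50,-365,150],[0,0,0],22],[[-45,-365,195],[0,0,0],22],[[-35,-365,240],[0,0,0],22],[[-20,-365,285],[0,0,0],22],[[-5,-365,330],[0,0,0],22],[[10,-365,375],[0,0,0],22],[[20,-365,420],[0,0,0],22],[[30,-365,460],[0,0,0],22]]' && python3 -m inch '[[[15,0,30],[0,0,0],22],[[18,0,60],[0,0,0],22],[[18,0,60],[0,0,0],22]]'
python3 - <<'E'
from h import *
p=shot("wrist","w4");print(p["origin"],p["orientation"])
for k,z in(("tube_b_mid",.0585),("chock_tab",.1),("keeper_bar",.15),("stand",.045)):
    for s in segs(p,k,z): print(k,*s)
goto([.46,.2,.37],5)
E
```

```text
time: 6.5
ee_pos: [0.4466, 0.141, 0.37]
tcp_rot: [-90.1, -0.1, 5.0]
wrist_force: [0.9, -1.3, -3.0]
opening: 0.0257
time: 6.8
ee_pos: [0.4591, 0.2053, 0.3692]
tcp_rot: [-90.1, 0.0, 5.2]
wrist_force: [0.2, 0.0, -3.1]
opening: 0.025
[0.45103822 0.28728031 0.51210374] [1.61713940e+02 2.71463434e-02 5.13543784e+00]
tube_b_mid 0.7 [0.4723 0.0465] [0.0928 0.4538] 5.3 [288. 145. 361. 421.]
tube_b_mid 0.5 [0.6297 0.2656] [0.0754 0.0858] 6.0 [427. 130. 489. 195.]
chock_tab 0.84 [0.4284 0.2877] [0.0209 0.0319] 5.1 [294. 115. 310. 141.]
keeper_bar 0.86 [0.5941 0.2695] [0.0595 0.067 ] 5.5 [428. 131. 491. 194.]
stand 0.71 [0.5448 0.2532] [0.1361 0.2623] -83.5 [290. 111. 489. 213.]
shift [ 0.7  0.5 -1.6] turn [ 0.001 -0.001  0.002] now [0.4591 0.2015 0.3704] [-90.06  -0.12   4.95] open 0.0255 t 7.05 F [ 0.  -0.  -2.9]
```

View pics/w4.png

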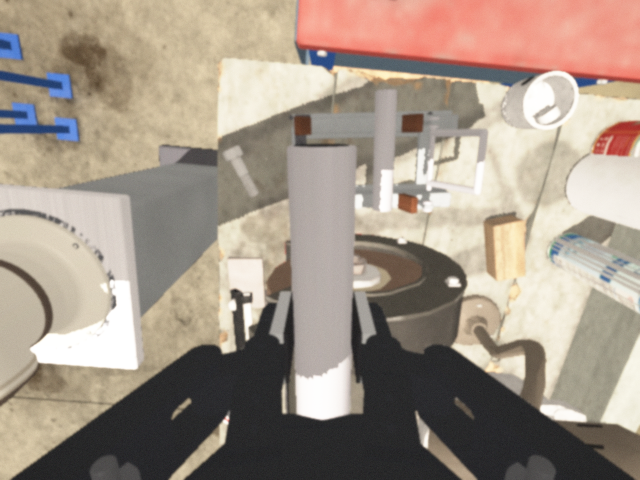

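```bash
python3 -c "
import cv2
a=cv2.imread('pics/w4.png')[80:230,280:500];cv2.imwrite('pics/w4c.png',cv2.resize(a,None,fx=3.6,fy=3.6,interpolation=cv2.INTER_CUBIC))"
```

```text
(no output)
```

View pics/w4c.png

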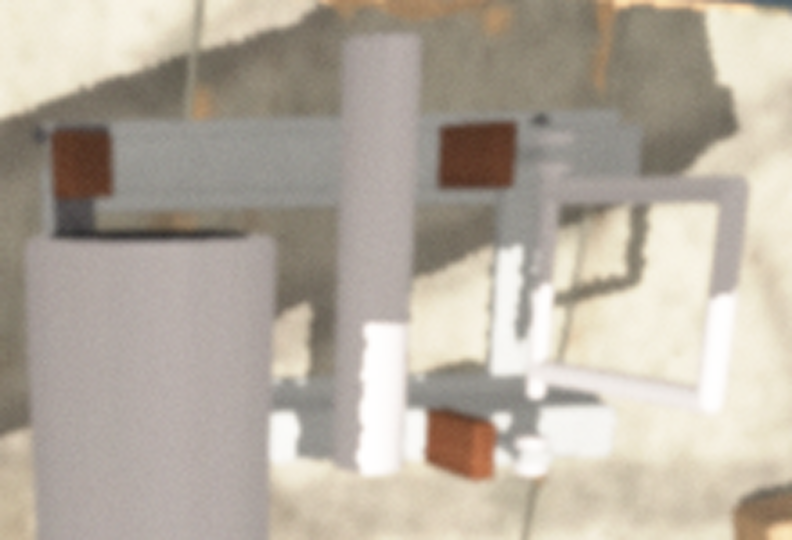

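```bash
cat > /tmp/b.py <<'E'
from h import *
from scipy.optimize import least_squares
p=shot("wrist")
c=lambda a:np.array(a)/3.6+np.array([280,80])-0.3
pts=dict(barmid=([721,297],.15),bartop=([733,190],.152),barbot=([708,402],.148),fcU=([440,155],.045),fcL=([427,435],.05),ckU=([112,162],.045),Atop=([381,38],.0585),Abot=([370,470],.0585))
W={k:onz(p,c(a),z)[0] for k,(a,z) in pts.items()}
for k in W: print(k,W[k].round(4))
# stand fit
obs=[("barmid",64,0),("fcU",0,42),("fcL",0,-42),("ckU",-120,42)]
def r(q):
    R=np.array([[np.cos(q[2]),-np.sin(q[2])],[np.sin(q[2]),np.cos(q[2])]])
    return np.concatenate([(R@[x/1000,y/1000]+q[:2]-W[k][:2])*(1,1) for k,x,y in obs])
s=least_squares(r,[.55,.26,.1]);print(s.x,np.degrees(s.x[2]),(r(s.x)*1000).round(1))
d=W["Atop"]-W["Abot"];print("A yaw",np.degrees(np.arctan2(-d[0],d[1])),np.hypot(*d[:2]),(W["Atop"]+W["Abot"])/2)
d=W["bartop"]-W["barbot"];print("bar yaw",np.degrees(np.arctan2(-d[0],d[1])),np.hypot(*d[:2]))
E
python3 /tmp/b.py
```

```text
barmid [0.6205 0.2664 0.15  ]
bartop [0.6161 0.296  0.152 ]
barbot [0.6248 0.2354 0.148 ]
fcU [0.5554 0.3026 0.045 ]
fcL [0.5656 0.2006 0.05  ]
ckU [0.4363 0.2899 0.045 ]
Atop [0.5261 0.3379 0.0585]
Abot [0.5438 0.1868 0.0585]
[0.55935582 0.25567452 0.08878571] 5.087046272597766 [ 2.6 -5.1  0.2 -5.1 -2.5 13.2 -0.2 -3.1]
A yaw 6.689418314501823 0.15215855405537715 [0.53496129 0.26235806 0.0585    ]
bar yaw 8.123209771783198 0.0612408656565893
```

```bash
cat > /tmp/c.py <<'E'
from h import *
p=shot("wrist");s=shot("scene")
def tri(P):
    A=np.zeros((3,3));b=np.zeros(3)
    for q,uv in P:
        d=ray(q,uv)[0];d/=np.linalg.norm(d);M=np.eye(3)-np.outer(d,d);A+=M;b+=M@q["origin"]
    return np.linalg.solve(A,b)
print("boss",tri([(p,[362,263]),(s,[258,270])]).round(3))
x=tri([(p,[375,236]),(s,[240,225])]);print("wheel top-left",x.round(3))
goto([.4825,.2512,.25],6.3); goto([.4825,.2512,.053],6.3)
o=np.array([.558,.2595]);print("bolt head rim")
E
python3 /tmp/c.py; python3 -c "
import cv2
a=cv2.imread('pics/w4.png')[220:360,220:490];b=cv2.imread('pics/scene0.png')[210:380,160:340]
cv2.imwrite('pics/x.png',cv2.hconcat([cv2.resize(a,(400,300)),cv2.resize(b,(400,300))]))"
```

```text
boss [0.512 0.134 0.141]
wheel top-left [0.484 0.199 0.315]
shift [ 27.2 120.4  47.6] turn [ 0.001 -0.024  0.002] now [0.4592 0.2016 0.3704] [-90.06  -0.12   4.93] open 0.0252 t 7.2 F [-0.8 -0.5 -2.7]
shift [ 26.8 317.4  47.8] turn [ 0.001 -0.024  0.002] now [0.4592 0.2016 0.3704] [-90.06  -0.12   4.93] open 0.0252 t 7.2 F [-0.8 -0.5 -2.7]
bolt head rim
```

View pics/x.png

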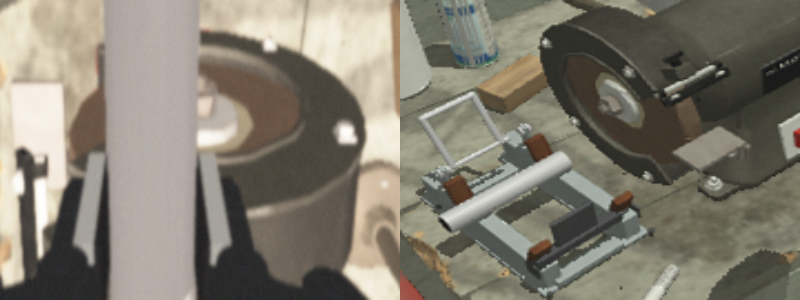

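```bash
python3 -m inch '[[[15,0,40],[0,-0.024,0],22],[[27,0,58],[0,-0.024,0],22],[[27,-0,58],[0,-0.024,0],22],[[27,40,58],[0,-0.024,0],22],[[27,90,57],[0,-0.024,0],22],[[27,140,56],[0,-0.024,0],22],[[27,185,54],[0,-0.024,0],22],[[27,225,52],[0,-0.024,0],22],[[27,260,51],[0,-0.024,0],22],[[27,285,51],[0,-0.024,0],22],[[27,295,51],[0,-0.024,0],22],[[27,295,51],[0,-0.024,0],22]]'
python3 - <<'E'
from h import *
p=shot("wrist","w5");print(p["origin"])
for s in segs(p,"tube_b_mid",.0585): print(*s)
goto([.4822,.2542,.053],6.3)
E
```

```text
time: 8.4
ee_pos: [0.4818, 0.2535, 0.0746]
tcp_rot: [-90.1, -0.0, 6.3]
wrist_force: [-0.4, -0.4, -2.3]
opening: 0.0257
[0.47222806 0.33551243 0.2174669 ]
0.73 [0.4815 0.2511] [0.0324 0.1592] 6.6 [288. 144. 358. 420.]
shift [-1.  23.9 -0.2] turn [ 0.    -0.     0.004] now [0.4831 0.2545 0.0769] [-90.02  -0.22   6.28] open 0.0255 t 8.5 F [-0.  -0.5 -2.8]
```

View pics/w5.png

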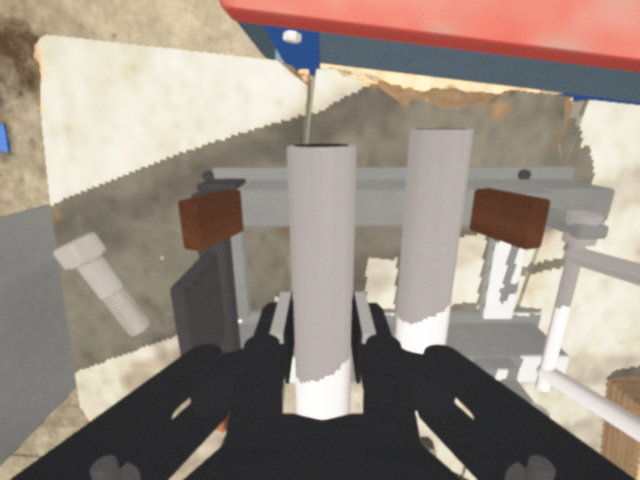

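```bash
python3 -m inch '[[[-1,12,0],[0,0,0],22],[[-1,20,0],[0,0,0],22],[[-1,24,0],[0,0,0],22],[[-1,25,0],[0,0,0],22],[[-1,26,0],[0,0,0],22],[[-1,26,0],[0,0,0],22]]'; python3 -c "
from h import *
goto([.4822,.2542,.0495],6.3)"
```

```text
time: 9.1
ee_pos: [0.4822, 0.2544, 0.051]
tcp_rot: [-90.0, -0.2, 6.3]
wrist_force: [0.4, 0.8, -2.8]
opening: 0.0254
shift [-0.1  1.5 -0.2] turn [ 0.    -0.     0.004] now [0.4822 0.2544 0.051 ] [-90.02  -0.23   6.29] open 0.0254 t 9.1 F [ 0.4  0.8 -2.8]
```

```bash
python3 -m inch '[[[0,1,0],[0,0,0],22],[[0,1.5,0],[0,0,0],22],[[0,1.5,0],[0,0,0],22]]';python3 -m inch '[[[0,0.8,0],[0,0,0],22],[[0,0.8,0],[0,0,0],22]]'; python3 -m inch '[[[0,0.5,0],[0,0,0],22],[[0,0.5,0],[0,0,0],22]]'
```

```text
time: 9.4
ee_pos: [0.4824, 0.2546, 0.0501]
tcp_rot: [-90.0, -0.3, 6.3]
wrist_force: [-1.2, 0.0, 1.9]
opening: 0.0256
time: 9.6
ee_pos: [0.4825, 0.2546, 0.0501]
tcp_rot: [-90.0, -0.3, 6.3]
wrist_force: [-2.7, -1.5, 5.7]
opening: 0.0255
time: 9.8
ee_pos: [0.4825, 0.2546, 0.0501]
tcp_rot: [-90.0, -0.3, 6.3]
wrist_force: [-3.3, -1.5, 6.0]
opening: 0.0253
```

```bash
python3 -m inch '[[[0,0,0],[0,0,0],30],[[0,0,0],[0,0,0],36],[[0,0,0],[0,0,0],40],[[0,0,0],[0,0,0],40],[[0,-20,0],[0,0,0],40],[[0,-60,0],[0,0,0],40],[[0,-105,0],[0,0,0],40],[[0,-105,-10],[0,0,0],10],[[0,-105,-10],[0,0,0],0],[[0,-105,-10],[0,0,0],0],[[0,-105,-10],[0,0,0],0]]'
python3 - <<'E'
from h import *
p=shot("wrist","w6");print(p["origin"])
for k,z in(("tube_b_mid",.0585),("chock_tab",.103),("keeper_bar",.15)):
    for s in segs(p,k,z): print(k,*s)
E
```

```text
time: 10.9
ee_pos: [0.4824, 0.2444, 0.1536]
tcp_rot: [-90.0, -0.2, 6.3]
wrist_force: [-0.3, 0.6, 0.0]
opening: 0.0004
[0.47239389 0.32613071 0.29653551]
tube_b_mid 0.81 [0.4807 0.2656] [0.0278 0.1337] 6.8 [304. 124. 343. 303.]
chock_tab 0.71 [0.4361 0.2532] [0.0258 0.1151] 5.9 [228. 152. 271. 328.]
keeper_bar 0.92 [0.5875 0.2735] [0.0671 0.0872] 85.4 [472. 193. 640. 348.]
```

View pics/w6.png

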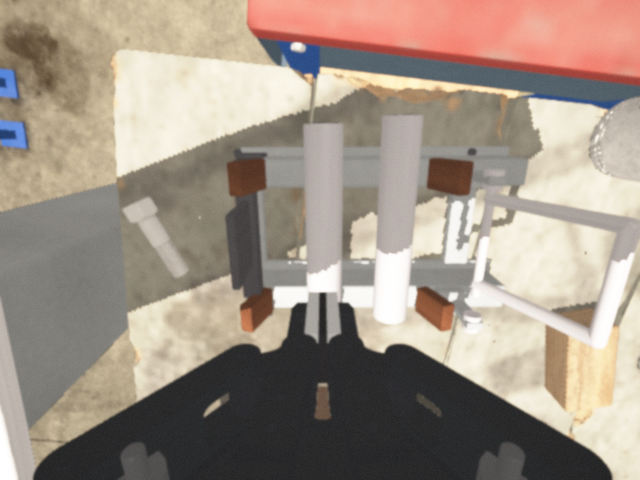

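```bash
cat > /tmp/d.py <<'E'
from h import *
p=shot("wrist")
pts=dict(tabU=([228,211],.103),tabL=([229,287],.103),fcU0=([428,159],.045),fcU1=([429,190],.045),fcL0=([416,289],.045),ckU0=([267,160],.045),ckL0=([272,290],.045),barT=([631,224],.15),barB=([600,342],.15),
Bt=([323,124],.0585),At=([402.5,116],.0585),Ab=([390.5,322],.0585))
O=np.array([.558,.2595]);R=Rot.from_euler('z',6.3,degrees=True).as_matrix()[:2,:2]
for k,(a,z) in pts.items():
    w=onz(p,a,z)[0][:2];print(k,w.round(4),"stand",((w-O)@R*1000).round(1))
E
python3 /tmp/d.py
```

```text
tabU [0.4229 0.2758] stand [-132.5   31. ]
tabL [0.4246 0.2263] stand [-136.3  -18.4]
fcU0 [0.5526 0.3156] stand [ 0.8 56.3]
fcU1 [0.558  0.2933] stand [ 3.7 33.6]
fcL0 [0.5644 0.2112] stand [  1.1 -48.7]
ckU0 [0.4356 0.3021] stand [-117.    55.8]
ckL0 [0.4457 0.1975] stand [-118.4  -49.3]
barT [0.6172 0.3017] stand [63.5 35.4]
barB [0.6261 0.2396] stand [ 65.6 -27.3]
Bt [0.4735 0.331 ] stand [-76.2  80.3]
At [0.5256 0.3417] stand [-23.2  85.3]
Ab [0.5446 0.186 ] stand [-21.3 -71.6]
```

```bash
python3 -c "
from h import *
goto([.395,.2459,.150],6.3);goto([.395,.2459,.079],6.3)"
```

```text
shift [-87.1   4.1  10.9] turn [ 0.    -0.     0.005] now [0.4828 0.2446 0.1545] [-90.    -0.27   6.3 ] open 0.0003 t 11.15 F [0.1 0.3 0.2]
shift [-87.5  75.1  10.9] turn [ 0.    -0.     0.005] now [0.4828 0.2446 0.1545] [-90.    -0.27   6.3 ] open 0.0003 t 11.15 F [0.1 0.3 0.2]
```

```bash
python3 -m inch '[[[-45,0,5],[0,0,0.005],0],[[-87,0,11],[0,0,0.005],0],[[-87,10,11],[0,0,0.005],0],[[-87,40,11],[0,0,0.005],0],[[-87,70,11],[0,0,0.005],0],[[-87,75,11],[0,0,0.005],0],[[-87,75,11],[0,0,0.005],0]]'; python3 -m inch '[[[5,0,0],[0,0,0],0],[[10,0,0],[0,0,0],0],[[15,0,0],[0,0,0],0],[[20,0,0],[0,0,0],0],[[25,0,0],[0,0,0],0],[[30,0,0],[0,0,0],0]]'
```

```text
time: 11.85
ee_pos: [0.3952, 0.2457, 0.0786]
tcp_rot: [-90.0, 0.1, 6.3]
wrist_force: [-0.4, -0.1, -0.2]
opening: -0.0002
time: 12.45
ee_pos: [0.4253, 0.2491, 0.0788]
tcp_rot: [-90.0, 0.1, 6.3]
wrist_force: [-5.2, 0.6, 2.0]
opening: -0.0002
```

```bash
python3 -m inch '[[[4,0,0],[0,0,0],0],[[8,0,0],[0,0,0],0],[[11,0,0],[0,0,0],0],[[14,0,0],[0,0,0],0],[[16,0,0],[0,0,0],0],[[18,0,0],[0,0,0],0],[[20,0,0],[0,0,0],0],[[22,0,0],[0,0,0],0],[[24,0,0],[0,0,0],0],[[26,0,0],[0,0,0],0],[[28,0,0],[0,0,0],0],[[30,0,0],[0,0,0],0],[[32,0,0],[0,0,0],0],[[34,0,0],[0,0,0],0],[[36,0,0],[0,0,0],0],[[38,0,0],[0,0,0],0],[[40,0,0],[0,0,0],0],[[42,0,0],[0,0,0],0]]'
python3 - <<'E'
from h import *
p=shot("wrist","w7")
for k,z in(("tube_b_mid",.0585),):
    for s in segs(p,k,z): print(k,*s)
E
```

```text
time: 14.25
ee_pos: [0.4671, 0.2538, 0.0786]
tcp_rot: [-90.0, 0.1, 6.3]
wrist_force: [-4.7, 0.9, 2.3]
opening: 0.0002
tube_b_mid 0.81 [0.5065 0.2782] [0.0288 0.1142] 6.4 [374. 145. 445. 354.]
```

View pics/w7.png

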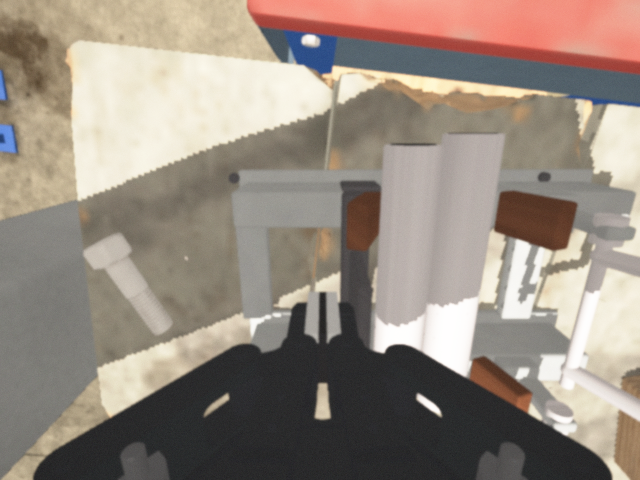

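```bash
python3 -m inch '[[[2,0,0],[0,0,0],0],[[4,0,0],[0,0,0],0],[[6,0,0],[0,0,0],0],[[8,0,0],[0,0,0],0],[[10,0,0],[0,0,0],0],[[11,0,0],[0,0,0],0],[[12,0,0],[0,0,0],0]]';python3 -m inch '[[[1,0,0],[0,0,0],0],[[2,0,0],[0,0,0],0],[[2,0,0],[0,0,0],0]]'
```

```text
time: 15.05
ee_pos: [0.4781, 0.2549, 0.0785]
tcp_rot: [-90.0, 0.3, 6.3]
wrist_force: [-13.2, -0.6, 7.5]
opening: -0.0
time: 15.35
ee_pos: [0.4788, 0.255, 0.0785]
tcp_rot: [-90.0, 0.4, 6.3]
wrist_force: [-12.5, -0.3, 6.9]
opening: 0.0004
```

```bash
python3 -m inch '[[[2,0,0],[0,0,0],0],[[3,0,0],[0,0,0],0],[[3,0,0],[0,0,0],0]]';python3 -m inch '[[[2,0,0],[0,0,0],0],[[3,0,0],[0,0,0],0],[[3,0,0],[0,0,0],0]]'
```

```text
time: 15.65
ee_pos: [0.4806, 0.2552, 0.0785]
tcp_rot: [-90.0, 0.6, 6.4]
wrist_force: [-12.5, 0.4, 7.5]
opening: 0.0002
time: 15.95
ee_pos: [0.4823, 0.2553, 0.0786]
tcp_rot: [-90.0, 0.7, 6.4]
wrist_force: [-12.9, -0.0, 7.8]
opening: 0.0001
```

```bash
python3 -m inch '[[[2,0,0],[0,0,0],0],[[4,0,0],[0,0,0],0],[[4,0,0],[0,0,0],0]]';python3 -m inch '[[[2,0,0],[0,0,0],0],[[4,0,0],[0,0,0],0],[[4,0,0],[0,0,0],0]]';python3 -m inch '[[[2,0,0],[0,0,0],0],[[4,0,0],[0,0,0],0],[[4,0,0],[0,0,0],0]]'
```

```text
time: 16.25
ee_pos: [0.4852, 0.2557, 0.0786]
tcp_rot: [-90.0, 0.9, 6.4]
wrist_force: [-12.1, -0.7, 8.4]
opening: 0.0001
time: 16.55
ee_pos: [0.488, 0.256, 0.0787]
tcp_rot: [-90.0, 1.0, 6.4]
wrist_force: [-10.1, -0.3, 7.3]
opening: 0.0
time: 16.85
ee_pos: [0.4884, 0.256, 0.0787]
tcp_rot: [-90.0, 1.4, 6.5]
wrist_force: [-26.9, -1.8, 15.5]
opening: -0.0002
```

```bash
python3 -m inch '[[[-10,0,0],[0,0,0],0],[[-20,0,0],[0,0,0],0],[[-20,-30,-5],[0,0,0],0],[[-10,-70,-20],[0,0,0],20],[[10,-90,-40],[0,0,0],50],[[25,-100,-55],[0,0,0],50],[[25,-100,-60],[0,0,0],50],[[25,-100,-60],[0,0,0],50]]'
python3 - <<'E'
from h import *
p=shot("wrist","w8");print(p["origin"])
O=np.array([.559,.264]);R=Rot.from_euler('z',6.3,degrees=True).as_matrix()[:2,:2]
print(((np.array([.4884,.256])-O)@R).round(4))
for s in segs(p,"tube_b_mid",.0585): print(*s)
goto([.50,.20,.2],6.3)
E
```

```text
time: 17.65
ee_pos: [0.5225, 0.1989, 0.1776]
tcp_rot: [-90.1, 1.4, 6.4]
wrist_force: [-1.3, 0.1, -0.1]
opening: 0.05
[0.51637688 0.28108931 0.32047939]
[-0.0711 -0.0002]
0.73 [0.5185 0.2607] [0.0281 0.1569] 6.6 [313.  44. 352. 259.]
0.59 [0.496  0.2465] [0.0202 0.1341] 6.2 [286.  80. 310. 256.]
shift [-22.2 -22.2   2.8] turn [ 0.001  0.003 -0.026] now [0.5218 0.1996 0.1773] [-90.06   1.49   6.47] open 0.0501 t 17.75 F [0.5 1.7 0.3]
```

View pics/w8.png

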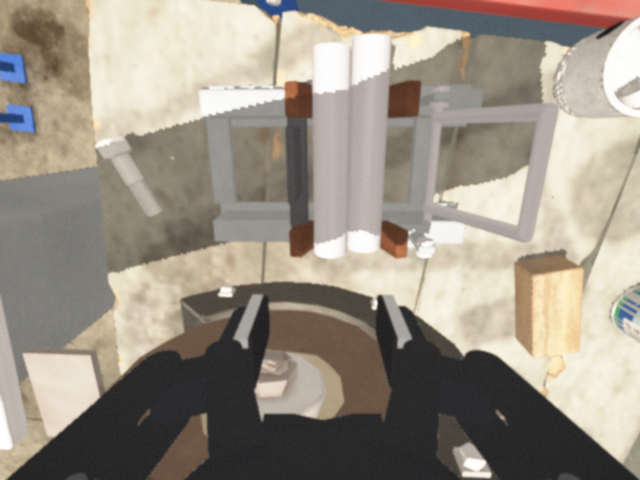

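```bash
cat > /tmp/e.py <<'E'
from h import *
p=shot("wrist")
O=np.array([.559,.264]);R=Rot.from_euler('z',6.3,degrees=True).as_matrix()[:2,:2]
w=onz(p,[[331,44],[330,257],[371,35],[365,250]],.0585)[:,:2]
print(w.round(4),((w-O)@R*1000).round(1)); m=w.mean(0)
d=w[0]+w[2]-w[1]-w[3];print("mid",m,"yaw",np.degrees(np.arctan2(-d[0],d[1])))
print("fixed groove",O+R@[-.023,0])
goto([.50,.22,.38],5)
E
python3 /tmp/e.py
```

```text
[[0.5084 0.338 ]
 [0.5263 0.1828]
 [0.5348 0.3463]
 [0.5542 0.1925]] [[-42.1  79.1]
 [-41.4 -77.1]
 [-15.   84.4]
 [-12.6 -70.6]]
mid [0.5309302  0.26489475] yaw 6.882222370630481
fixed groove [0.5361389  0.26147611]
shift [ -24.5 -202.2   22.3] turn [ 0.001  0.026 -0.026] now [0.5217 0.1998 0.1773] [-90.05   1.49   6.49] open 0.0502 t 17.8 F [-0.1 -0.1 -0.3]
```

```bash
python3 -m inch '[[[0,-40,15],[0,0,-0.026],50],[[-10,-90,20],[0,0,-0.026],50],[[-24,-135,22],[0,0,-0.026],50],[[-30,-180,10],[0,0.03,-0.026],50],[[-50,-200,-30],[0,0.05,-0.026],50],[[-70,-202,-75],[0,0.08,-0.026],50],[[-90,-202,-120],[0,0.1,-0.026],50],[[-110,-202,-165],[0,0.12,-0.026],50],[[-130,-202,-210],[0,0.15,-0.026],50],[[-145,-202,-255],[0,0.18,-0.026],50],[[-155,-202,-300],[0,0.199,-0.026],50],[[-155,-202,-345],[0,0.199,-0.026],50],[[-150,-202,-390],[0,0.199,-0.026],50],[[-140,-202,-435],[0,0.199,-0.026],50],[[-132,-202,-470],[0,0.199,-0.026],50],[[-110,-180,-485],[0,0.199,-0.026],50],[[-80,-150,-495],[0,0.199,-0.026],50],[[-65,-120,-500],[0,0.199,-0.026],50],[[-60,-100,-500],[0,0.199,-0.026],50],[[-60,-100,-500],[0,0.199,-0.026],50]]'
python3 - <<'E'
from h import *
p=shot("wrist","w9");print(p["origin"])
for s in segs(p,"tube_b_mid",.0135): print(*s)
for s in segs(p,"black_screwdriver",.014): print(*s)
goto([.5235,-.307,.05],-5)
E
```

```text
time: 19.8
ee_pos: [0.5211, -0.302, 0.2752]
tcp_rot: [-90.0, 0.3, -4.8]
wrist_force: [-0.1, -0.0, -0.0]
opening: 0.0501
[ 0.52787575 -0.22010609  0.41811591]
0.62 [ 0.3898 -0.34  ] [0.0285 0.1718] 8.8 [190. 175. 251. 297.]
shift [  2.3 230.8  -2.9] turn [0.004 0.002 0.002] now [ 0.5211 -0.3029  0.2808] [-90.24  -0.1   -4.88] open 0.05 t 19.95 F [-0.1 -0.2 -0.5]
```

```bash
python3 -m inch '[[[2,40,-3],[0,0,0],50],[[2,80,-3],[0,0,0],50],[[2,120,-3],[0,0,0],50],[[2,150,-3],[0,0,0],50],[[2,175,-3],[0,0,0],50],[[2,190,-3],[0,0,0],50],[[2,190,-3],[0,0,0],50]]'
python3 - <<'E'
from h import *
p=shot("wrist","w10");print(p["origin"])
for s in segs(p,"tube_b_mid",.0135): print(*s)
goto([.5235,-.307,.006],-5)
E
```

```text
time: 20.65
ee_pos: [0.5227, -0.3066, 0.0903]
tcp_rot: [-90.2, -0.0, -4.9]
wrist_force: [-0.1, 0.4, 0.1]
opening: 0.0499
[ 0.52871003 -0.22421282  0.23295427]
0.38 [ 0.3425 -0.2349] [0.044 0.055] -21.8 [  0. 127.  69. 209.]
shift [-0.5 86.6  0.6] turn [0.005 0.002 0.004] now [ 0.5237 -0.3072  0.0926] [-90.29  -0.2   -4.88] open 0.05 t 20.75 F [-0.  -0.3  0.3]
```

Run:
```python
import cv2,numpy as np
a=cv2.imread('pics/w10.png').astype(int)
for r in (130,160,190,220,250,280):
    print(r,[tuple(a[r-1:r+2,c-1:c+2].mean((0,1)).astype(int)) [::2] for c in range(264,388,8)])
c=322
print([(r,a[r,c-3:c+4].mean(0).astype(int).tolist()) for r in list(range(90,180,8))+list(range(280,400,10))])
```

```text
130 [(np.int64(202), np.int64(232)), (np.int64(191), np.int64(225)), (np.int64(200), np.int64(231)), (np.int64(206), np.int64(235)), (np.int64(199), np.int64(230)), (np.int64(201), np.int64(231)), (np.int64(197), np.int64(229)), (np.int64(173), np.int64(206)), (np.int64(104), np.int64(126)), (np.int64(97), np.int64(119)), (np.int64(102), np.int64(126)), (np.int64(104), np.int64(127)), (np.int64(103), np.int64(125)), (np.int64(95), np.int64(118)), (np.int64(98), np.int64(120)), (np.int64(103), np.int64(124))]
160 [(np.int64(184), np.int64(222)), (np.int64(185), np.int64(221)), (np.int64(187), np.int64(223)), (np.int64(187), np.int64(222)), (np.int64(196), np.int64(228)), (np.int64(184), np.int64(220)), (np.int64(233), np.int64(242)), (np.int64(247), np.int64(251)), (np.int64(160), np.int64(173)), (np.int64(161), np.int64(174)), (np.int64(155), np.int64(168)), (np.int64(91), np.int64(112)), (np.int64(90), np.int64(112)), (np.int64(90), np.int64(113)), (np.int64(86), np.int64(108)), (np.int64(82), np.int64(102))]
190 [(np.int64(193), np.int64(229)), (np.int64(192), np.int64(227)), (np.i
[... 1838 characters left out ...]
(np.int64(156), np.int64(194)), (np.int64(148), np.int64(183)), (np.int64(157), np.int64(193)), (np.int64(144), np.int64(179))]
[(90, [116, 129, 144]), (98, [160, 175, 190]), (106, [101, 117, 124]), (114, [98, 113, 122]), (122, [102, 117, 126]), (130, [144, 164, 174]), (138, [94, 107, 115]), (146, [228, 231, 238]), (154, [246, 248, 251]), (162, [213, 217, 222]), (170, [243, 245, 249]), (178, [196, 200, 207]), (280, [252, 253, 254]), (290, [251, 252, 254]), (300, [251, 252, 253]), (310, [251, 252, 253]), (320, [251, 252, 253]), (330, [251, 252, 253]), (340, [250, 252, 253]), (350, [250, 251, 253]), (360, [207, 230, 236]), (370, [195, 220, 230]), (380, [197, 221, 230]), (390, [202, 225, 232])]
```

Run:
```python
from h import *
p=shot("wrist")
w=onz(p,[[329,160],[328.5,190],[325,280],[324,356],[329,142]],.0135)[:,:2];print(w.round(4))
w0=onz(p,[[324,356]],.027)[0];w1=onz(p,[[329,142]],[.02])[0];print(w0,w1,(w0+w1)/2)
d=w[0]-w[2];print(np.degrees(np.arctan2(-d[0],d[1])))
b=w[1]; goto([.525,-.307,.006],-5)
```

```text
[[ 0.5328 -0.2436]
 [ 0.5309 -0.2629]
 [ 0.5231 -0.3277]
 [ 0.5169 -0.3929]
 [ 0.5336 -0.2325]]
[ 0.51766473 -0.38260469  0.027     ] [ 0.53351315 -0.23230506  0.02      ] [ 0.52558894 -0.30745487  0.0235    ]
-6.520920976295505
shift [ 0.7 87.   0.9] turn [0.005 0.002 0.004] now [ 0.5239 -0.3073  0.093 ] [-90.31  -0.24  -4.88] open 0.05 t 20.8 F [-0.  -0.2 -0. ]
```

```bash
python3 -m inch '[[[1.5,40,0.5],[0.005,0.016,0.004],50],[[1.5,65,0.5],[0.005,0.016,0.004],50],[[1.5,80,0.5],[0.005,0.016,0.004],50],[[1.5,87,0.5],[0.005,0.016,0.004],50],[[1.5,87,0.5],[0.005,0.016,0.004],50],[[1.5,87,0.5],[0.005,0.016,0.004],22],[[1.5,87,0.5],[0.005,0.016,0.004],22],[[1.5,87,0.5],[0.005,0.016,0.004],22],[[1.5,87,0.5],[0.005,0.016,0.004],22],[[1.5,87,0.5],[0.005,0.016,0.004],22]]' 40
```

```text
time: 21.8
ee_pos: [0.5265, -0.3079, 0.0078]
tcp_rot: [-90.1, -0.1, -5.8]
wrist_force: [-0.7, 0.2, 6.2]
opening: 0.0254
```

```bash
python3 -m inch '[[[0,-10,0],[0,0,0],22],[[0,-40,0],[0,0,0],22],[[0,-90,0],[0,0,0],22],[[0,-140,0],[0,0,0],22],[[0,-190,0],[0,0,0],22],[[0,-235,0],[0,0,0],22],[[-15,-280,0],[0,0,0],22],[[-35,-320,5],[0,0,0],22],[[-60,-350,15],[0,0,0],22],[[-85,-365,45],[0,0,0],22],[[-105,-365,85],[0,0,0],22],[[-120,-365,130],[0,-0.03,0],22],[[-128,-365,175],[0,-0.05,0],22],[[-135,-365,220],[0,-0.08,0],22],[[-137,-365,265],[0,-0.1,0],22],[[-137,-365,310],[0,-0.13,0],22],[[-135,-365,355],[0,-0.16,0],22],[[-130,-365,400],[0,-0.19,0],22],[[-125,-365,445],[0,-0.216,0],22],[[-115,-365,485],[0,-0.216,0],22]]'; python3 -c "
from h import *
goto([.5315,.268,.36],6.7);goto([.5315,.265,.10],6.7)"
```

```text
time: 23.8
ee_pos: [0.4595, 0.1889, 0.3729]
tcp_rot: [-90.1, -0.2, 6.7]
wrist_force: [-0.1, -0.4, -2.3]
opening: 0.0256
shift [80.7 13.1 70.2] turn [ 0.001 -0.     0.003] now [0.4595 0.1889 0.3729] [-90.08  -0.2    6.69] open 0.0256 t 23.8 F [-0.1 -0.4 -2.3]
shift [ 79.4 273.1  67.6] turn [ 0.001 -0.     0.003] now [0.4595 0.1889 0.3729] [-90.08  -0.2    6.69] open 0.0256 t 23.8 F [-0.1 -0.4 -2.3]
```

Run:
```python
from h import *
for n in ("wrist","top","scene"):
    p=shot(n,"g"+n)
    for s in segs(p,"tube_a_mid",.0585): print(n,*s)
    for s in segs(p,"keeper_bar",.15): print(n,"k",*s)
```

```text
wrist 0.74 [0.5458 0.2694] [0.0283 0.1533] 6.4 [380.  80. 410. 202.]
wrist k 0.75 [0.5936 0.2691] [0.0609 0.0678] 5.5 [428. 117. 493. 183.]
top 0.83 [0.5464 0.241 ] [0.0272 0.0804] 6.2 [187. 238. 219. 250.]
top 0.59 [0.4971 0.2277] [0.0375 0.1033] 6.4 [187. 251. 231. 269.]
top k 0.58 [0.5976 0.2584] [0.0478 0.0832] -0.3 [173. 206. 203. 227.]
scene 0.64 [0.5481 0.2661] [0.0314 0.158 ] 8.4 [177. 294. 234. 337.]
scene k 0.93 [0.5723 0.2754] [0.0587 0.115 ] 79.6 [169. 264. 203. 306.]
```

```bash
python3 -m inch '[[[40,0,35],[0,0,0],22],[[79.5,0,72],[0,0,0],22],[[79.5,0,72],[0,0,0],22],[[79.5,45,72],[0,0,0],22],[[79.5,90,72],[0,0,0],22],[[79.5,135,71],[0,0,0],22],[[79.5,180,70],[0,0,0],22],[[79.5,220,68],[0,0,0],22],[[79.5,250,66],[0,0,0],22],[[79.5,270,66],[0,0,0],22],[[79.5,280,66],[0,0,0],22],[[79.5,285,66],[0,0,0],22],[[79.5,285,66],[0,0,0],22]]'
python3 - <<'E'
from h import *
p=shot("wrist","wc")
for s in segs(p,"tube_a_mid",.082): print(*s)
goto([.532,.263,.0763],6.7)
E
```

```text
time: 25.55
ee_pos: [0.5327, 0.2597, 0.0882]
tcp_rot: [-90.1, -0.2, 6.5]
wrist_force: [1.1, -1.2, -1.4]
opening: 0.0253
0.64 [0.5425 0.2741] [0.0233 0.1391] 6.4 [322. 133. 378. 399.]
shift [-0.8 12.8  3. ] turn [ 0.001 -0.004  0.005] now [0.5331 0.2601 0.0891] [-90.06  -0.29   6.49] open 0.025 t 25.65 F [ 0.  -0.  -2.9]
```

```bash
python3 -m inch '[[[-0.5,5,3],[0,0,0],22],[[-0.5,9,3],[0,0,0],22],[[-0.5,11,3],[0,0,0],22],[[-0.5,11,3],[0,0,0],22]]'; python3 -m inch '[[[0,1,0],[0,0,0],22],[[0,1,0],[0,0,0],22],[[0,1,0],[0,0,0],22]]'; python3 -m inch '[[[0,0.8,0],[0,0,0],22],[[0,0.8,0],[0,0,0],22]]'
```

```text
time: 26.05
ee_pos: [0.5321, 0.263, 0.0776]
tcp_rot: [-90.1, -0.2, 6.5]
wrist_force: [0.5, -0.0, -2.6]
opening: 0.0254
time: 26.35
ee_pos: [0.5321, 0.263, 0.0767]
tcp_rot: [-90.1, -0.3, 6.5]
wrist_force: [-1.0, 0.5, -2.6]
opening: 0.0254
time: 26.55
ee_pos: [0.5325, 0.2631, 0.0764]
tcp_rot: [-90.1, -0.3, 6.5]
wrist_force: [-0.6, -0.6, 2.2]
opening: 0.0257
```

```bash
python3 -m inch '[[[0,0.7,0],[0,0,0],22],[[0,0.7,0],[0,0,0],22]]'; python3 -m inch '[[[0,0,0],[0,0,0],29],[[0,0,0],[0,0,0],33],[[0,0,0],[0,0,0],38],[[0,0,0],[0,0,0],42],[[0,0,0],[0,0,0],42],[[0,-10,0],[0,0,0],42],[[0,-40,0],[0,0,0],42],[[0,-80,0],[0,0,0],42],[[0,-120,0],[0,0,0],20],[[0,-150,-20],[0,0,0],0],[[0,-150,-40],[0,0,0],0],[[0,-150,-40],[0,0,0],0]]'
python3 - <<'E'
from h import *
p=shot("wrist","wd");print(p["origin"])
for s in segs(p,"tube_a_mid",.082): print(*s)
for s in segs(p,"keeper_bar",.15): print("k",*s)
for n in("scene","top"):
    p=shot(n,"d"+n)
    for s in segs(p,"tube_a_mid",.082): print(n,*s)
E
```

```text
time: 26.75
ee_pos: [0.5328, 0.2631, 0.0764]
tcp_rot: [-90.0, -0.4, 6.5]
wrist_force: [-0.4, -2.0, 4.6]
opening: 0.0253
time: 27.95
ee_pos: [0.5369, 0.222, 0.2286]
tcp_rot: [-90.0, -0.5, 6.4]
wrist_force: [0.5, 0.4, -1.0]
opening: -0.0001
[0.52593891 0.30359557 0.37149233]
0.81 [0.5505 0.2716] [0.013  0.1436] 6.6 [336.  83. 353. 256.]
scene 0.46 [0.5158 0.3438] [0.0083 0.0291] -89.7 [173. 329. 182. 337.]
```

Run:
```python
from h import *
p=shot("wrist")
a=cv2.cvtColor(p["frame"],cv2.COLOR_RGB2GRAY).astype(int)
u=np.array([-np.sin(np.radians(6.5)),np.cos(np.radians(6.5)),0]);v=np.array([u[1],-u[0],0])
C=np.array([.5328,.2631,.082]);A=C+v*.0135-[0,0,.0235];B=A-v*.027
for n,X in(("C",C),("A",A),("B",B)):
    print(n,[proj(p,X+u*t+v*s).round(0)[0].tolist() for t in(.075,0,-.075) for s in(-.0135,0,.0135)])
for r in(100,150,200,240):print(r,a[r,280:372:3].tolist())
for c in (310,325,340,345): print(c,"rows",a[60:110:3,c].tolist(),a[225:280:3,c].tolist())
```

```text
C [[306.0, 88.0], [324.0, 88.0], [341.0, 88.0], [308.0, 184.0], [324.0, 184.0], [339.0, 184.0], [309.0, 266.0], [324.0, 266.0], [338.0, 266.0]]
A [[323.0, 91.0], [339.0, 91.0], [355.0, 91.0], [323.0, 180.0], [338.0, 180.0], [353.0, 180.0], [323.0, 257.0], [337.0, 257.0], [351.0, 257.0]]
B [[292.0, 91.0], [307.0, 91.0], [323.0, 91.0], [294.0, 180.0], [309.0, 180.0], [323.0, 180.0], [296.0, 257.0], [310.0, 257.0], [323.0, 257.0]]
100 [232, 236, 240, 221, 233, 243, 251, 231, 230, 210, 180, 173, 186, 175, 176, 182, 182, 178, 178, 170, 176, 182, 175, 171, 165, 144, 142, 141, 143, 144, 145]
150 [80, 82, 79, 141, 157, 172, 180, 180, 182, 171, 172, 173, 177, 175, 179, 182, 181, 179, 175, 170, 181, 179, 176, 170, 162, 148, 142, 146, 141, 139, 141]
200 [67, 70, 73, 87, 113, 168, 178, 182, 180, 175, 169, 176, 178, 184, 181, 184, 178, 178, 175, 168, 180, 179, 176, 169, 140, 140, 232, 238, 236, 238, 242]
240 [63, 66, 68, 73, 73, 222, 252, 254, 254, 253, 249, 253, 254, 254, 254, 253, 251, 248, 232, 190, 244, 250, 240, 198, 104, 95, 92, 81, 82, 91, 117]
310 rows [226, 226, 221, 213, 197, 209, 210, 213, 245, 247, 247, 247, 245, 198, 168, 166, 168] [170, 172, 171, 180, 238, 249, 249, 250, 250, 250, 249, 249, 250, 248, 216, 192, 196, 197, 199]
325 rows [130, 233, 234, 218, 209, 220, 232, 238, 253, 254, 254, 253, 252, 185, 182, 182, 183] [181, 182, 205, 252, 253, 253, 253, 253, 253, 253, 253, 253, 253, 253, 253, 222, 205, 206, 216]
340 rows [95, 196, 239, 231, 174, 175, 180, 141, 188, 205, 173, 177, 174, 176, 174, 178, 176] [233, 249, 250, 252, 248, 244, 249, 252, 252, 247, 249, 226, 212, 210, 207, 216, 234, 239, 236]
345 rows [99, 152, 236, 209, 185, 178, 177, 137, 237, 225, 177, 175, 177, 174, 173, 176, 176] [247, 248, 247, 246, 245, 246, 245, 245, 245, 244, 242, 220, 215, 216, 210, 214, 228, 232, 233]
```

Run:
```python
from h import *
s=shot("scene");t=shot("top");p=shot("wrist")
print("scene bases bottle,can,tin,piston",onz(s,[[158,265],[192,246],[132,268],[141,305]],0).round(3)[:,:2].tolist())
for q,n in((p,"wrist"),(s,"scene")):
    for d in bot.cut_out(q,"keeper_bar")[:1]:
        v,u=np.nonzero(d["region"]);print(n,d["confidence"],d["box"])
        if n=="wrist":
            w=onz(q,np.c_[u,v],.15); print("max x",[w[np.abs(w[:,1]-y)<.002][:,0].max().round(4) for y in(.25,.26,.27,.28)])
goto([.652,.272,.235],6.5);goto([.652,.272,.138],6.5)
```

```text
scene bases bottle,can,tin,piston [[0.833, 0.263], [0.843, 0.154], [0.869, 0.323], [0.726, 0.358]]
wrist 0.59 [380.2, 143.5, 470.6, 250.7]
max x [np.float64(0.6259), np.float64(0.6247), np.float64(0.6238), np.float64(0.6226)]
scene 0.68 [167.9, 259.6, 205.4, 310.1]
shift [120.5  -8.   35. ] turn [0.001 0.    0.006] now [0.5363 0.2235 0.2263] [-90.05  -0.36   6.5 ] open 0.0003 t 28.6 F [-0.7 -0.6 -0.1]
shift [119.9  89.   35.1] turn [0.001 0.    0.006] now [0.5363 0.2235 0.2263] [-90.05  -0.36   6.5 ] open 0.0003 t 28.6 F [-0.7 -0.6 -0.1]
```

```bash
python3 -m inch '[[[40,-9,12],[0,0,0],0],[[80,-9,24],[0,0,0],0],[[119.5,-9,35],[0,0,0],0],[[119.5,-9,35],[0,0,0],0],[[119.5,20,35],[0,0,0],0],[[119.5,55,35],[0,0,0],0],[[119.5,80,35],[0,0,0],0],[[119.5,89,35],[0,0,0],0],[[119.5,89,35],[0,0,0],0]]'; python3 -c "
from h import *
goto([.652,.272,.138],6.5)"
```

```text
time: 29.5
ee_pos: [0.6508, 0.2715, 0.1372]
tcp_rot: [-90.1, -0.3, 6.5]
wrist_force: [0.7, -0.3, -0.3]
opening: -0.0001
shift [ 1.2 -0.8  0.4] turn [0.001 0.    0.004] now [0.6508 0.2715 0.1372] [-90.08  -0.25   6.5 ] open -0.0001 t 29.5 F [ 0.7 -0.3 -0.3]
```

```bash
python3 -m inch '[[[-6,0,0],[0,0,0],0],[[-12,0,0],[0,0,0],0],[[-17,0,0],[0,0,0],0],[[-21,0,0],[0,0,0],0],[[-25,0,0],[0,0,0],0],[[-29,0,0],[0,0,0],0],[[-33,0,0],[0,0,0],0]]'; python3 -m inch '[[[-3,0,0],[0,0,0],0],[[-6,0,0],[0,0,0],0],[[-9,0,0],[0,0,0],0],[[-12,0,0],[0,0,0],0],[[-15,0,0],[0,0,0],0],[[-18,0,0],[0,0,0],0]]'
python3 - <<'E'
from h import *
p=shot("scene")
print([(np.round(d["box"]),d["confidence"]) for d in bot.search_frame(p,"keeper_bar")])
E
```

```text
time: 30.2
ee_pos: [0.6177, 0.2677, 0.137]
tcp_rot: [-90.1, -0.2, 6.5]
wrist_force: [-0.2, -0.2, 0.2]
opening: 0.0
time: 30.8
ee_pos: [0.5995, 0.2656, 0.1369]
tcp_rot: [-90.1, -0.2, 6.5]
wrist_force: [0.2, -0.5, -0.2]
opening: -0.0002
[(array([177., 266., 208., 306.]), 0.75)]
```

```bash
python3 -m inch '[[[-3,0,0],[0,0,0],0],[[-6,0,0],[0,0,0],0],[[-9,0,0],[0,0,0],0],[[-12,0,0],[0,0,0],0],[[-15,0,0],[0,0,0],0],[[-18,0,0],[0,0,0],0],[[-18,0,0],[0,0,0],0],[[-18,0,0],[0,0,0],0],[[-18,0,0],[0,0,0],0]]'
python3 - <<'E'
from h import *
p=shot("scene","k1")
print([(np.round(d["box"]),d["confidence"]) for d in bot.search_frame(p,"keeper_bar")])
R=Rot.from_euler('z',6.5,degrees=True);O=np.array([.5555,.263,0])
for th in(0,.44,.8,1.2,1.7,2.15):
    a=th-np.radians(25); print(th,[proj(p,O+R.apply([.033-.074*np.sin(a),y,.083+.074*np.cos(a)]))[0].round(0).tolist() for y in(-.03,.03)])
E
```

```text
time: 31.8
ee_pos: [0.5817, 0.2636, 0.1369]
tcp_rot: [-90.1, -0.2, 6.5]
wrist_force: [-0.1, -0.2, 0.1]
opening: -0.0
[(array([180., 278., 211., 306.]), 0.7)]
0 [[191.0, 263.0], [168.0, 277.0]]
0.44 [[198.0, 268.0], [176.0, 282.0]]
0.8 [[206.0, 275.0], [183.0, 289.0]]
1.2 [[213.0, 285.0], [191.0, 300.0]]
1.7 [[221.0, 299.0], [198.0, 314.0]]
2.15 [[224.0, 309.0], [202.0, 324.0]]
```

```bash
python3 -m inch '[[[-5,0,0],[0,0,0],0],[[-10,0,0],[0,0,0],0],[[-10,0,0],[0,0,0],0],[[-10,0,0],[0,0,0],0],[[-10,0,0],[0,0,0],0]]'
python3 - <<'E'
from h import *
for n in("scene","wrist","top"):
    p=shot(n,"k2"+n)
    for d in bot.cut_out(p,"keeper_bar")[:2]:
        print(n,np.round(d["box"]),d["confidence"])
p=shot("wrist")
R=Rot.from_euler('z',6.5,degrees=True);O=np.array([.5555,.263,0])
for th in(0,.44,.8,1.2,1.7,2.15):
    a=th-np.radians(25); print(th,[proj(p,O+R.apply([.033-.074*np.sin(a),y,.083+.074*np.cos(a)]))[0].round(0).tolist() for y in(-.03,.03)])
E
```

```text
time: 32.4
ee_pos: [0.5718, 0.2625, 0.137]
tcp_rot: [-90.1, -0.3, 6.5]
wrist_force: [0.9, 0.4, -0.0]
opening: -0.0003
scene [179. 286. 223. 318.] 0.83
scene [202. 306. 250. 349.] 0.52
wrist [217. 210. 358. 330.] 0.89
top [185. 225. 205. 256.] 0.7
top [188. 237. 216. 244.] 0.36
0 [[426.0, 378.0], [440.0, 258.0]]
0.44 [[361.0, 389.0], [366.0, 265.0]]
0.8 [[303.0, 381.0], [301.0, 260.0]]
1.2 [[256.0, 359.0], [248.0, 248.0]]
1.7 [[233.0, 326.0], [224.0, 229.0]]
2.15 [[241.0, 299.0], [234.0, 214.0]]
```

```bash
python3 -m inch '[[[3,-10,0],[0,0,0],0],[[3,-50,-10],[0,0,0],0],[[0,-95,-30],[0,0,0],0],[[-20,-120,-50],[0,0,0],0],[[-40,-120,-55],[0,0,0],0],[[-40,-120,-55],[0,0,0],0]]'
python3 - <<'E'
from h import *
p=shot("wrist","f");print(p["origin"])
O=np.array([.5555,.263,0]);R=Rot.from_euler('z',6.5,degrees=True)
for k,z in(("keeper_bar",.1),("tube_a_mid",.082),("chock_tab",.1),("wooden_block",.036),("hex_bolt",.02)):
    for s in segs(p,k,z)[:3]: print(k,*s)
for th in(0,1.2,1.5,1.7,1.9,2.15):
    a=th-np.radians(25); print(th,[proj(p,O+R.apply([.033-.074*np.sin(a),y,.083+.074*np.cos(a)]))[0].round(0).tolist() for y in(-.03,.03)])
u=R.apply([0,1,0]);v=R.apply([1,0,0]);C=np.array([.5328,.2631,.082]);A=C+v*.0135-[0,0,.0235];B=A-v*.027
for n,X in(("C",C),("A",A),("B",B)):print(n,[proj(p,X+u*t+v*s).round(0)[0].tolist() for t in(.075,-.075) for s in(-.0135,.0135)])
a=cv2.cvtColor(p["frame"],cv2.COLOR_RGB2GRAY).astype(int)
y,x=proj(p,C+u*.065)[0][::-1].astype(int); 
for r in(y,y+20,int(proj(p,C-u*.065)[0][1])): print(r,x-45,a[r,x-45:x+46:3].tolist())
for n in("scene","top"):
    p=shot(n,"f"+n)
    for k in("keeper_bar","tube_a_mid"):print(n,k,[(np.round(d["box"]).tolist(),round(d["confidence"],2)) for d in bot.search_frame(p,k)[:3]])
print(bot.get_obs()["time"])
E
```

```text
time: 33.35
ee_pos: [0.5371, 0.2026, 0.2596]
tcp_rot: [-90.0, -0.4, 6.5]
wrist_force: [1.2, 0.2, -0.1]
opening: 0.0001
[0.52619356 0.28426209 0.40253193]
keeper_bar 0.71 [0.5511 0.2633] [0.0718 0.076 ] -84.0 [302. 119. 392. 200.]
tube_a_mid 0.89 [0.5506 0.2709] [0.0116 0.1424] 6.5 [338.  63. 352. 226.]
chock_tab 0.82 [0.4998 0.2521] [0.0187 0.1162] 5.7 [276.  96. 298. 229.]
wooden_block 0.63 [0.7393 0.1461] [0.0563 0.1043] 17.5 [460. 229. 508. 314.]
hex_bolt 0.67 [0.345  0.2249] [0.0273 0.0739] 37.2 [122. 136. 170. 199.]
0 [[439.0, 206.0], [448.0, 123.0]]
1.2 [[331.0, 202.0], [331.0, 123.0]]
1.5 [[314.0, 198.0], [313.0, 124.0]]
1.7 [[308.0, 195.0], [307.0, 124.0]]
1.9 [[305.0, 193.0], [304.0, 124.0]]
2.15 [[306.0, 189.0], [305.0, 125.0]]
C [[309.0, 66.0], [340.0, 66.0], [311.0, 233.0], [338.0, 233.0]]
A [[324.0, 70.0], [353.0, 70.0], [324.0, 227.0], [349.0, 227.0]]
B [[295.0, 70.0], [324.0, 70.0], [299.0, 227.0], [324.0, 227.0]]
78 279 [199, 215, 227, 231, 233, 228, 246, 252, 254, 254, 245, 246, 250, 252, 253, 253, 253, 251, 248, 232, 189, 250, 250, 240, 210, 138, 149, 189, 161, 142, 136]
98 279 [113, 98, 65, 65, 67, 104, 162, 174, 178, 179, 168, 163, 171, 172, 174, 176, 181, 177, 173, 167, 172, 176, 172, 167, 156, 120, 99, 78, 70, 69, 71]
223 279 [112, 80, 74, 72, 77, 78, 155, 250, 253, 254, 253, 249, 253, 254, 254, 254, 252, 249, 237, 192, 235, 250, 238, 186, 102, 103, 106, 133, 135, 130, 227]
scene keeper_bar [([181.0, 287.0, 221.0, 318.0], 0.54)]
scene tube_a_mid []
top keeper_bar [([199.0, 224.0, 206.0, 254.0], 0.59)]
top tube_a_mid [([192.0, 252.0, 217.0, 261.0], 0.65)]
33.95
```

```bash
python3 -c "
from h import *
print(bot.job_done())"
```

```text
the job is handed in; nothing more can be done
None
```

All three tubes are stored on the stand and the keeper is down on the top one. I handed the job in at about 34 s of the 72 s allowed; the interface gave no verdict.

**What I did:**
- **Second tube:** I laid it on the bearers beside the first, lowering it until the wrist force showed contact.
- **Chock:** I pushed it up until the force rose from about 12 N to about 27 N and it stopped moving. A picture then showed both tubes tight between the cheeks.
- **Third tube:** I set it in the groove, where it touched at 76.4 mm tool height against 76.3 mm expected. Then I released it.
- **Keeper:** I tipped it past upright from behind. It fell onto the upper tube by itself.

**Last checks:**
- **Keeper:** its position in the scene and wrist images fits about 1.7 rad, which is resting on the tube.
- **Upper tube:** its edges and ends agree with the groove position to a few pixels, and the two lower tubes had not moved.
- **Gripper:** it was clear of everything at hand-in.

**What did not agree or was not fully checked:**
- **Stand position:** my first estimate was 4–5 mm off in x from the measured tubes, so I placed the third tube by the tubes themselves.
- **Lower tubes:** they sit about 5–6 mm apart lengthwise.
- **Final images:** the 12-picture limit was used up by then, so I checked these images only with the networks, projected points and pixel values. The networks never reported the third tube as a separate thing.
- **Other things on the bench:** nothing showed unexpected contact. At the end I located only the wooden block and the hex bolt, and I did not compare either with where it started.

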